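Set the cheese press: load the mould, wind to contact, half a turn more

ROBOT

A 6-joint arm with a two-finger parallel gripper is mounted at the origin on a cart in front of the work surface, level with it; the furniture and walls round the work are solid. World frame = base frame: x ahead of the robot, y to its left, z up, the work surface at z = 0. Lengths are in mm, angles in rad, forces in N, time in s.
With the tool pointing down it reaches from about 350 to 775 mm from the base axis. Payload 7.3 kg.
Tool frame: the origin (TCP) lies at the very end of the fingers, on their centre line; the grasp point (between the pads) lies 19 mm behind it; z points along the fingers, y is the line along which they close (so a half turn about z gives the same grasp; the last joint's range is limited). The gripper opens to 92 mm and grips with 3 to 60 N. Pads are 19 mm wide; open, the fingers measure 130 mm over their backs; the gripper's body (75 mm by 190 mm) begins 47 mm behind the grasp point.
Start: joints at [-1.31, 0.342, 1.524, -0, 1.275, -0.146], TCP at [207.752, -482.166, 226.741] pointing down, gripper open.
Joint ranges: [-2.53, 2.53], [-0.77, 2.02], [0.04, 2.7], [-1, 4.14], [0.28, 2.66], [-3.11, 3.11]. Speed limits (rad/s): [2.57, 2.57, 3.14, 3.14, 3.14, 3.14].

INTERFACE

Orientations are given as [roll, pitch, yaw] about the fixed x, y, z axes, in that order (R = Rz(yaw) Ry(pitch) Rx(roll)).
In Python, from plant import bot gives the robot as it stands.
- The arm moves only by the tool jog_arm, never from a script. Its argument "targets" is a list of rows, each an object with "xyz": the shift along the tool's x, y, z as a fraction of full scale, a list of three; "spin": the turn about the tool's z as a fraction of full scale. In form: [{"xyz": [x, y, z], "spin": spin}, ...]. A call has exactly 10 rows; each row shifts and turns the commanded pose from where the row before left it, along the tool's axes as they then stand; what a row does not reach is not made up. Full scale, the value 1, is 80 mm for a shift and 0.1 rad for a turn. A row lasts 1/8 s, in which the tool goes at most 62.5 mm and 10.7 degrees, less where a joint would pass 70% of its speed; a pose out of reach is approached as far as the arm can. A call with a number of a shift or a turn outside -1 to 1 is refused whole. A call with a gripper value outside its range is refused whole. "gripper" is the opening in per cent of the stroke, from 0 (shut) to 100 (fully open), set as the call begins (left out, the last holds). The fingers move at their own pace and stop on an object; the grip force is fixed at half the most. Time passes only in rows, so rows that do not move let the fingers close, or fill a call up. It gives the time, the measured TCP pose, the force, the opening and the grip force at its end, in the units of the state.
- bot.get_obs(): the state, without advancing time (a new reading comes with each control period).
- bot.capture(name): name is "scene" or "top" or "wrist"; returns the picture (420x560x3 uint8, blue, green, red); there is no depth.
- bot.get_calibration(name): a dict with "vfov" (degrees; the focal length in pixels is half the picture's height over the tangent of half this angle, whatever the lens; pixels are square), "cx", "cy" (the principal point, pixels), "eye" and "rotation" of the camera in the world. Camera axes: x right, y down, z forward; pixel columns grow to the right and rows downward; lengths in mm; the calibration is good to about 2 mm. The wrist camera is an equidistant fisheye: a pixel r from the principal point sees the ray r / f radians off the axis. A picture is of the moment at which its call begins: read the wrist's pose just before it. get_calibration takes no time and is no camera call; for the wrist camera it gives the pose at the moment of the call.
- bot.close_job(): hands the job in; it is judged then, once.
The state is a dict: "time": time; "joint_positions": joint angles; "dq": joint speeds; "tau": joint torques, N m; "tool_pos": TCP position; "tcp_rot": TCP orientation; "contact_force": force on the tool from outside, world axes, zero at the start; "moment": the same for the moment, N m; "grip_width": finger opening in mm; "finger_force": force on a finger pad.
Only numpy, scipy, OpenCV 4.12 (cv2) and the standard library are available. Lean on these libraries where they do the work, as an engineer would, in place of code of your own. Each camera call takes 0.05 s, during which the arm holds its last target. There are 200 camera calls.

TASK

Get the cheese under pressure: take the white mould by its black handle and slide it gently along the bed of the press until it is home against the curved stop under the screw. Then wind the crank clockwise (seen from above) until the foot just meets the raised centre of the mould's follower, and from that first contact give the crank half a turn more without over-tightening it. Leave it wound like that and do not disturb the other things on the worktop.

Things in the scene. Friction and masses are not known exactly. Their poses are not given: they have to be found in the camera images.
- press: white enamelled C-frame cheese press with stainless bed, fixed to the worktop. Origin: on the worktop under the screw's axis. +x points to the column, which begins 70 mm behind the axis; the arm over the bed is 36 mm wide (boss 50), its top 201 mm up. The bed's top is 14 mm over the worktop; its 130 mm wide loading shelf runs to -y, to 260 mm from the axis
- press_centre (a point): point on the bed's top right under the screw's axis: where the mould's centre belongs. Axes as the press
- curved_stop: low stainless half-ring fence on the bed, 22 mm high, round the screw's axis, open towards the press's -y side, with flared guides that steer the mould in. Its inner radius is 51.5 mm. Origin as the press
- mould: white perforated round cheese mould, 100 mm across, 80 high, 0.4 to 0.7 kg, loose on the shelf, 135-175 mm from the screw's axis, up to 6 mm off the centre line. Origin: centre of its underside; handle to its -y. Its white follower (lid) has a raised flat centre, 64 mm across, whose top is 86 to 94 mm over the mould's underside, depending on the filling; not measured
- mould_handle (a point): middle of the mould's straight black handle, 112 mm from the mould's centre along its -y and 47 mm over its underside. The handle is 18 mm wide, 16 mm high, 72 mm long; pinch it across its width from above. Sliding the mould takes 3 to 6 N
- grip_point (a point): the point to hold on the crank's black upright grip (19 mm thick, 44 mm tall, round, spins freely on its pin), 23 mm over the crank arm and 50 mm out from the screw's axis. It goes round the axis and sinks with the screw; at the start it is about 258 mm over the worktop
- screw (a joint): angle of crank and screw, rad, grows clockwise seen from above; at 0 (start -0.9 to 0.5) the crank points to the press's +y, at pi/2 to its +x. One turn lowers screw, crank and foot by 8 mm; it stays where left. Free, it takes under 1 N at the grip; at contact this rises to 5-7 N within 0.05 turn, then to 9-11 N half a turn later
- press_ram: the ram: screw, crank and foot together; origin as the press, sinking with the screw. The rubber-faced foot at its lower end is 52 mm across and turns with it; its flat underside is 111 mm over the worktop when the screw reads 0. A spring between foot and screw is preloaded to 14 N and gives 3 N/mm more: half a turn past first contact presses with about 25 N
- cutting_board: bystander, stands where it is and must not be disturbed; small white chopping board, 120 x 165 x 11 mm, lying at the front right
- orange_scissors: bystander, stands where it is and must not be disturbed; orange-handled scissors lying on the board
- stone_mug: bystander, stands where it is and must not be disturbed; speckled mug, 85 mm across, 81 mm high, at the front left
- salt_shaker: bystander, stands where it is and must not be disturbed; small shaker with a white cap, 26 mm across, 74 mm high, at the front
- pepper_shaker: bystander, stands where it is and must not be disturbed; small shaker with a red cap, 24 mm across, 80 mm high, at the front
- nut_jar: bystander, stands where it is and must not be disturbed; jar with a black lid, 51 mm across, 85 mm high, before the sink
- tea_drum: bystander, stands where it is and must not be disturbed; brown card drum with a metal lid, 100 mm across, 94 mm high, at the front
- counter_mug: bystander, stands where it is and must not be disturbed; dark grey mug, 106 mm high, at the back
- white_bowls: bystander, stands where it is and must not be disturbed; stack of white bowls, 100 mm across, 75 mm high, at the back right

How it is judged (in metres and radians):
On the way, in this order (a step that is already met when the one before it is completed fails the run):
1. the mould stands home against the curved stop, within 5 mm of the screw's axis, not yet pressed (horizontal distance between mould and press_centre below 0.005 m and contact force between press_ram and mould below 1 N), for 0.2 s.
2. the foot has come down on the follower (contact force between press_ram and mould above 3 N), for 0.2 s.
At the end, for the whole second after the job is handed in: The mould stands upright at the curved stop, within 5 mm of the screw's axis; the foot rests on the follower, wound half a turn past first contact (0.35 to 0.65 of a turn, i.e. it presses with 21.3 to 28.3 N); screw and mould are at rest (contact force between press_ram and mould between 21.3 and 28.3 N and horizontal distance between mould and press_centre below 0.005 m and angle between mould's own z axis and vertical below 0.05 rad and linear speed of mould below 0.01 m/s and velocity of joint screw between -0.05 and 0.05 rad/s); the robot touches nothing.
It fails at once if the screw is over-tightened (the foot presses with more than 32.0 N, over 0.8 of a turn past contact) (contact force between press_ram and mould above 32 N).
It fails at once if the mould is tipped by more than 0.2 rad (angle between mould's own z axis and vertical above 0.2 rad).
It fails at once if the mould is rammed against the curved stop with more than 35 N (contact force between mould and curved_stop above 35 N).
It fails at once if one of the other things is shifted by more than 25 mm (distance of any of cutting_board, orange_scissors, stone_mug, salt_shaker, pepper_shaker, nut_jar, tea_drum, counter_mug, white_bowls from where it was at the start of the episode above 0.025 m).
It also fails if it takes over 72 s, if anything falls off the work surface, if the arm or the gripper's body presses on something with over 40 N, if the wrist force passes 120 N, or if a joint passes its speed limit or range.

## Working session

There is one attempt and no reset: what is moved stays moved. The work goes in short steps, Python scripts to look and compute and a tool call to move; the robot and the scene stay as the last step left them, time stands still between calls to the robot, and variables do not carry over. Pictures are saved under pics/ and viewed, at most 15 in all, crops included, and the job is handed in when it is done.

Besides the shell and the picture viewer there is one more tool, called as name([rows], argument=value, ...), one row to a line, values as JSON. jog_arm: Moves the arm, as the interface text tells. Shift numbers are shares of 80 mm and turn numbers shares of 0.1 rad, none past 1 either way. Its arguments: {"type":"object","properties":{"targets":{"type":"array","items":{"type":"object","properties":{"xyz":{"type":"array","items":{"type":"number"}},"spin":{"type":"number"}}}},"gripper":{"type":"number"}},"required":["targets"]}

```bash
mkdir -p pics; ls; python3 - <<'E'
from plant import bot
import cv2
print(bot.get_obs())
for n in("scene","top"):
    print(n,bot.get_calibration(n)); cv2.imwrite(f"pics/{n}0.png",bot.capture(n))
E
```

```text
pics
{'time': 0.0, 'joint_positions': array([-1.31000800e+00,  3.42750318e-01,  1.52508017e+00,  1.54869096e-05,
        1.27536968e+00, -1.45991040e-01]), 'dq': array([-6.15601728e-04, -1.62682530e-04,  5.92792863e-05, -7.66026945e-04,
        6.67115691e-04, -8.18651258e-04]), 'tau': array([ 2.63876434e-03, -4.31236768e+01, -2.44219673e+01,  7.20252050e-02,
        5.60091133e-02, -1.40013376e-04]), 'tool_pos': array([ 207.63589897, -481.73010135,  226.00859882]), 'tcp_rot': array([-3.14000440e+00, -2.48500358e-04,  4.06774645e-01]), 'contact_force': array([-0.30199674, -0.09111706, -0.23854197]), 'moment': array([ 0.02563685,  0.05421935, -0.02271088]), 'finger_force': 0.0, 'grip_width': 91.5733661338449}
scene {'vfov': 47.551536687048575, 'cx': 277.59423949101165, 'cy': 198.54938845013712, 'eye': array([187.44282901, 700.95595045, 944.18320339]), 'rotation': array([-2.30975386, -0.00448755, -2.6538433 ])}
top {'vfov': 49.66527538361697, 'cx': 279.18167743121285, 'cy': 211.76889357736857, 'eye': array([ 455.01736754,  -43.35919122, 1449.88515213]), 'rotation': array([-3.04488773, -0.00510621, -1.58815961])}
```

View pics/scene0.png

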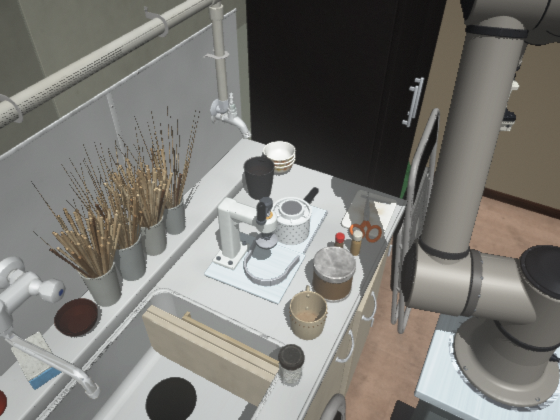

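View pics/top0.png

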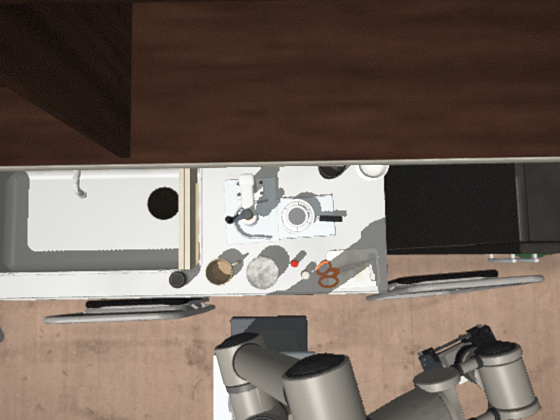

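The scene view shows the press with the mould at about (292,218), the crank grip at (265,207) and the handle at (312,195). In the top view the mould is at (297,215), the handle at (332,217) and the crank at (235,219). I'll enlarge both.

```bash
cat > h.py <<'E'
import numpy as np, cv2
from scipy.spatial.transform import Rotation as R
from plant import bot
def ray(n,u,v,c=None):
    c=c or bot.get_calibration(n); f=210/np.tan(np.radians(c["vfov"]/2))
    d=np.array([u-c["cx"],v-c["cy"]])/f
    if n=="wrist":
        r=np.hypot(*d); k=np.array([*(d/r*np.sin(r)),np.cos(r)]) if r>1e-9 else np.array([0,0,1.])
    else: k=np.array([*d,1.]); k/=np.linalg.norm(k)
    return np.array(c["eye"]),R.from_euler("xyz",c["rotation"]).apply(k)
def plane(n,u,v,z,c=None):
    e,d=ray(n,u,v,c); return e+d*(z-e[2])/d[2]
def tri(*rs):
    A=sum(np.eye(3)-np.outer(d,d) for e,d in rs); b=sum((np.eye(3)-np.outer(d,d))@e for e,d in rs)
    p=np.linalg.solve(A,b); return p,[float(np.linalg.norm(np.cross(p-e,d))) for e,d in rs]
E
python3 - <<'E'
from h import *
a=cv2.imread("pics/top0.png")[160:250,210:360]; b=cv2.imread("pics/scene0.png")[170:305,195:345]
a=cv2.resize(a,None,fx=5,fy=5,interpolation=cv2.INTER_CUBIC);b=cv2.resize(b,None,fx=4,fy=4,interpolation=cv2.INTER_CUBIC)
cv2.imwrite("pics/a.png",a);cv2.imwrite("pics/b.png",b)
E
```

```text
(no output)
```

View pics/a.png

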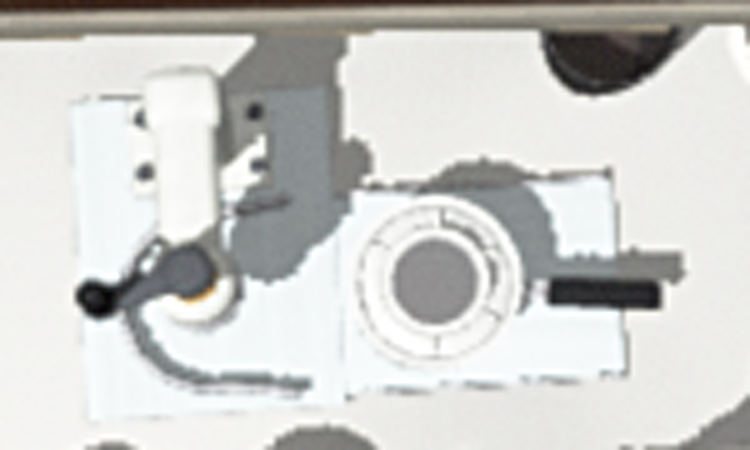

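View pics/b.png

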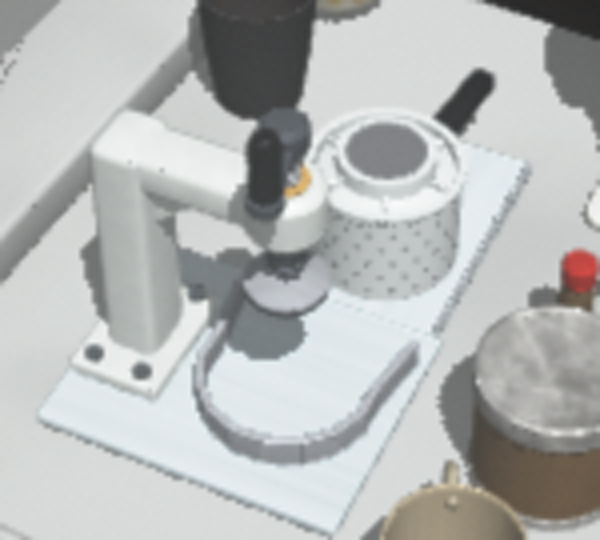

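The enlarged crops show the grip top at (95,299) in the top crop and about (266,138) in the scene crop. The follower centre is at (435,281) / (387,152), the handle at (604,293) with its end at (484,80), and the shelf corners at (612,172), (627,374) / (530,160), (437,335).

```bash
python3 - <<'E'
from h import *
T=lambda x,y:((x+.5)/5-.5+210,(y+.5)/5-.5+160)
S=lambda x,y:((x+.5)/4-.5+195,(y+.5)/4-.5+170)
np.set_printoptions(precision=1,suppress=True)
for n,t,s in [("griptop",(95,297),(267,140)),("follower",(435,281),(387,152)),("handle end top",(661,293),(483,76)),("hub",(195,270),(290,122)),("shelf NE",(612,172),(530,160)),("bed W front",(92,420),(332,535)),("bed back +y",(72,100),(40,418))]:
    print(n,*tri(ray("top",*T(*t)),ray("scene",*S(*s))))
for n,t,z in [("handle L",(548,289),69),("handle R",(661,294),69),("handle c",(604,292),69),("shelf1",(612,172),14),("shelf2",(627,374),14),("bedWb",(72,100),14),("bedWf",(92,420),14),("foll",(435,281),104),("grip",(95,297),279),("rim L",(355,285),94),("rim R",(523,277),94),("colback",(185,70),201),("colL",(145,75),201),("colR",(218,75),201)]:
    print(n,plane("top",*T(*t),z))
E
```

```text
griptop [551.9  80.3 272. ] [0.6356981341880721, 0.6356981341879863]
follower [ 571.7 -104.8  100.3] [1.1802922193303993, 1.1802922193304537]
handle end top [ 565.6 -245.5   59.5] [1.116298675678601, 1.1162986756784883]
hub [567.6  29.9 237.2] [1.5333639174073614, 1.5333639174072524]
shelf NE [ 588.6 -240.1   -7.3] [63.994331946198024, 63.99433194619803]
bed W front [495.9 111.2   2.8] [0.41109604665142363, 0.4110960466515127]
bed back +y [699.5 121.4   3.8] [3.0154036254640633, 3.015403625464082]
handle L [ 569.5 -174.7   69. ]
handle R [ 565.3 -243.7   69. ]
handle c [ 567.1 -208.9   69. ]
shelf1 [ 648.3 -222.7   14. ]
shelf2 [ 519.2 -228.5   14. ]
bedWb [700.5 121.6  14. ]
bedWf [496.  110.1  14. ]
foll [ 572.5 -104.1  104. ]
grip [551.9  79.8 279. ]
rim L [571.8 -56.6  94. ]
rim R [ 574.9 -157.5   94. ]
colback [684.4  37.1 201. ]
colL [682.   59.4 201. ]
colR [681.3  18.7 201. ]
```

```bash
cat >> h.py <<'E'
def rows(d,dyaw=0.,n=10,yaw=None):
    """world shift d (3,) spread over n rows, or (n,3) shifts; yaw change dyaw; prints fractions"""
    o=bot.get_obs(); yaw=o["tcp_rot"][2] if yaw is None else yaw
    d=np.asarray(d,float); d=np.tile(d/n,(n,1)) if d.ndim==1 else d
    for i,(x,y,z) in enumerate(d):
        a=yaw+dyaw*i/len(d); c,s=np.cos(a),np.sin(a)
        print([round(float(v)/80,3) for v in (c*x+s*y,s*x-c*y,-z)],round(-dyaw/len(d)/.1,2))
E
python3 -c "
from h import *
p=bot.get_obs()['tool_pos']; rows(np.array([567,-209,150])-p,1.0)"
```

```text
[0.547, -0.135, 0.095] -1.0
[0.558, -0.08, 0.095] -1.0
[0.563, -0.024, 0.095] -1.0
[0.563, 0.032, 0.095] -1.0
[0.557, 0.088, 0.095] -1.0
[0.545, 0.144, 0.095] -1.0
[0.528, 0.197, 0.095] -1.0
[0.506, 0.249, 0.095] -1.0
[0.479, 0.298, 0.095] -1.0
[0.446, 0.345, 0.095] -1.0
```

jog_arm([
  {"xyz": [0.55,-0.135,0.09],"spin": -1},
  {"xyz": [0.56,-0.08,0.09],"spin": -1},
  {"xyz": [0.56,-0.025,0.09],"spin": -1},
  {"xyz": [0.56,0.03,0.09],"spin": -1},
  {"xyz": [0.555,0.09,0.09],"spin": -1},
  {"xyz": [0.545,0.145,0.09],"spin": -1},
  {"xyz": [0.53,0.2,0.09],"spin": -1},
  {"xyz": [0.505,0.25,0.09],"spin": -1},
  {"xyz": [0.48,0.3,0.09],"spin": -1},
  {"xyz": [0.445,0.345,0.09],"spin": -1},
], gripper=60)

```text
time: 1.35
tool_pos: [568.2, -208.7, 154.0]
tcp_rot: [-3.141, -0.0, 1.41]
contact_force: [1.1, 0.1, 0.5]
grip_width: 55.2
finger_force: 0.0
```

```bash
python3 - <<'E'
from h import *
c=bot.get_calibration("wrist"); im=bot.capture("wrist"); cv2.imwrite("pics/w1.png",im); print(c,bot.get_obs()["tool_pos"])
import pickle; pickle.dump(c,open("w1.pkl","wb"))
E
```

```text
{'vfov': 65.70646984690485, 'cx': 280.31983473325954, 'cy': 207.283710868091, 'eye': array([ 579.2536394 , -142.81906926,  312.50459862]), 'rotation': array([ 2.89068110e+00, -1.38210833e-04, -1.61376252e-01])} [ 571.43915897 -204.90214027  152.91943951]
```

View pics/w1.png

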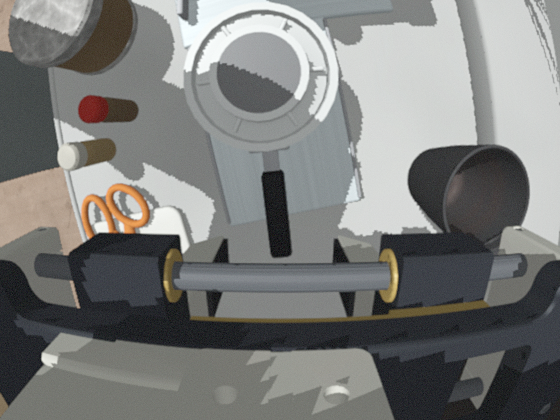

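The wrist view shows the handle from (274,172) to (282,255), the raised centre at about (262,73), and the shelf's end corners at about (237,222) and (357,198).

```bash
python3 - <<'E'
from h import *
import pickle
np.set_printoptions(precision=1,suppress=True)
c=pickle.load(open("w1.pkl","rb"))
for n,u,v,z in [("h1",274,172,69),("h2",282,255,69),("foll",262,73,104),("rimc",261,75,94),("s1",237,222,14),("s2",357,198,14)]: print(n,plane("wrist",u,v,z,c))
im=cv2.imread("pics/top0.png")
T=lambda x,y:((x+.5)/5-.5+210,(y+.5)/5-.5+160)
print("tri handle end",tri(ray("wrist",282,255,c),ray("top",*T(661,293))),"near end",tri(ray("wrist",274,172,c),ray("top",*T(548,289))))
print("tri foll",tri(ray("wrist",262,73,c),ray("top",*T(435,281))))
o=bot.get_obs(); print(o["tool_pos"],o["tcp_rot"])
E
```

```text
h1 [ 569.  -176.5   69. ]
h2 [ 564.2 -244.    69. ]
foll [ 573.3 -107.2  104. ]
rimc [ 572.2 -106.8   94. ]
s1 [ 523.4 -226.1   14. ]
s2 [ 641.  -221.1   14. ]
tri handle end (array([ 565. , -242.8,   72.6]), [0.6616254230462427, 0.6616254230462981]) near end (array([ 569.1, -174.6,   77.2]), [0.7794983486621561, 0.7794983486621999])
tri foll (array([ 573.3, -104.9,   91.3]), [0.359435449039944, 0.35943544904005337])
[ 571.4 -204.9  152.9] [ 3.1 -0.   1.4]
```

```bash
python3 -c "
from h import *
o=bot.get_obs();print(o['tool_pos'],o['tcp_rot']); rows(np.array([566.8,-210,42])-o['tool_pos'],0,8,yaw=1.507)"
```

```text
[ 571.43915897 -204.90214027  152.91943951] [ 3.14117846e+00 -2.69613728e-03  1.41681700e+00]
[-0.008, -0.007, 0.173] 0.0
[-0.008, -0.007, 0.173] 0.0
[-0.008, -0.007, 0.173] 0.0
[-0.008, -0.007, 0.173] 0.0
[-0.008, -0.007, 0.173] 0.0
[-0.008, -0.007, 0.173] 0.0
[-0.008, -0.007, 0.173] 0.0
[-0.008, -0.007, 0.173] 0.0
```

jog_arm([
  {"xyz": [0,0,0],"spin": -0.9},
  {"xyz": [-0.009,-0.008,0.173],"spin": 0},
  {"xyz": [-0.009,-0.007,0.173],"spin": 0},
  {"xyz": [-0.009,-0.007,0.173],"spin": 0},
  {"xyz": [-0.009,-0.007,0.173],"spin": 0},
  {"xyz": [-0.009,-0.007,0.173],"spin": 0},
  {"xyz": [-0.009,-0.007,0.173],"spin": 0},
  {"xyz": [-0.009,-0.007,0.173],"spin": 0},
  {"xyz": [-0.009,-0.007,0.173],"spin": 0},
  {"xyz": [0,0,0],"spin": 0},
])

```text
time: 2.65
tool_pos: [561.6, -214.9, 42.6]
tcp_rot: [-3.139, -0.001, 1.497]
contact_force: [0.4, 0.2, 0.6]
grip_width: 55.3
finger_force: 0.0
```

jog_arm([
  {"xyz": [0,0,0],"spin": 0},
  {"xyz": [0,0,0],"spin": 0},
  {"xyz": [0,0,0],"spin": 0},
  {"xyz": [0,0,0],"spin": 0},
  {"xyz": [0,0,0],"spin": 0},
  {"xyz": [0,0,0],"spin": 0},
  {"xyz": [0,0,0],"spin": 0},
  {"xyz": [0,0,0],"spin": 0},
  {"xyz": [0,0,0],"spin": 0},
  {"xyz": [0,0,0],"spin": 0},
], gripper=0)

```text
time: 3.9
tool_pos: [562.5, -215.5, 44.1]
tcp_rot: [3.141, 0.0, 1.497]
contact_force: [0.2, -3.3, 3.0]
grip_width: 17.6
finger_force: 30.0
```

```bash
python3 - <<'E'
from h import *
np.set_printoptions(precision=2,suppress=True)
for n in ("wrist","top","scene"):
    c=bot.get_calibration(n); im=bot.capture(n); cv2.imwrite(f"pics/g_{n}.png",im)
    o=bot.get_obs(); print(o["time"],o["tool_pos"],o["tcp_rot"],o["contact_force"],o["joint_positions"])
    if n=="wrist": print(c)
w=cv2.imread("pics/g_wrist.png")[:300]; t=cv2.resize(cv2.imread("pics/g_top.png")[160:250,210:360],None,fx=5,fy=5,interpolation=cv2.INTER_CUBIC)
cv2.imwrite("pics/c1.png",t); cv2.imwrite("pics/c2.png",w)
E
```

```text
3.95 [ 562.5  -215.45   44.14] [3.14 0.   1.5 ] [-0.59 -2.58  2.8 ] [-0.49  0.67  1.52 -0.    0.95 -0.42]
{'vfov': 65.70646984690485, 'cx': 280.31983473325954, 'cy': 207.283710868091, 'eye': array([ 567.61, -148.82,  202.58]), 'rotation': array([ 2.89, -0.  , -0.07])}
4.0 [ 562.51 -215.46   44.15] [3.14 0.   1.5 ] [ 0.15 -2.8   2.49] [-0.49  0.67  1.52 -0.    0.95 -0.42]
4.05 [ 562.52 -215.45   44.14] [3.14 0.   1.5 ] [ 0.06 -3.62  2.23] [-0.49  0.67  1.52 -0.    0.95 -0.42]
```

View pics/c2.png

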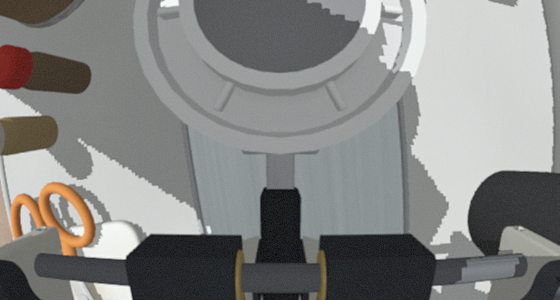

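The handle sits centred between the pads, at about (280,230). Next I'll check where the mould is now in the top view.

View pics/c1.png

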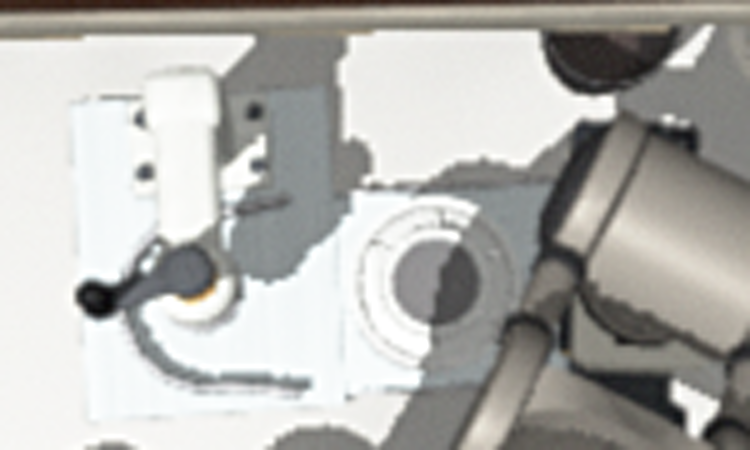

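The mould centre is at (435,282) in the crop, so the grip didn't move it. I'll slide it along the bed slowly.

jog_arm([
  {"xyz": [0.117,-0.008,0],"spin": 0},
  {"xyz": [0.117,-0.008,0],"spin": 0},
  {"xyz": [0.117,-0.008,0],"spin": 0},
  {"xyz": [0.117,-0.008,0],"spin": 0},
  {"xyz": [0.117,-0.008,0],"spin": 0},
  {"xyz": [0.117,-0.008,0],"spin": 0},
  {"xyz": [0.117,-0.008,0],"spin": 0},
  {"xyz": [0.117,-0.008,0],"spin": 0},
  {"xyz": [0.117,-0.008,0],"spin": 0},
  {"xyz": [0.117,-0.007,0],"spin": 0},
])

```text
time: 5.3
tool_pos: [563.4, -122.5, 44.4]
tcp_rot: [3.14, 0.002, 1.497]
contact_force: [0.7, -7.1, 2.5]
grip_width: 17.8
finger_force: 30.0
```

```bash
python3 - <<'E'
from h import *
np.set_printoptions(precision=2,suppress=True)
for n in ("wrist","top"):
    c=bot.get_calibration(n); im=bot.capture(n); cv2.imwrite(f"pics/m_{n}.png",im)
    o=bot.get_obs(); print(o["time"],o["tool_pos"],o["tcp_rot"],o["contact_force"])
t=cv2.resize(cv2.imread("pics/m_top.png")[170:250,210:310],None,fx=7,fy=7,interpolation=cv2.INTER_CUBIC)
cv2.imwrite("pics/c3.png",t)
E
```

```text
5.35 [ 563.09 -120.83   44.19] [3.14 0.   1.5 ] [ 1.23 -2.23  2.92]
5.4 [ 563.04 -120.81   44.08] [ 3.14 -0.    1.5 ] [ 1.57 -0.81  2.05]
```

View pics/c3.png

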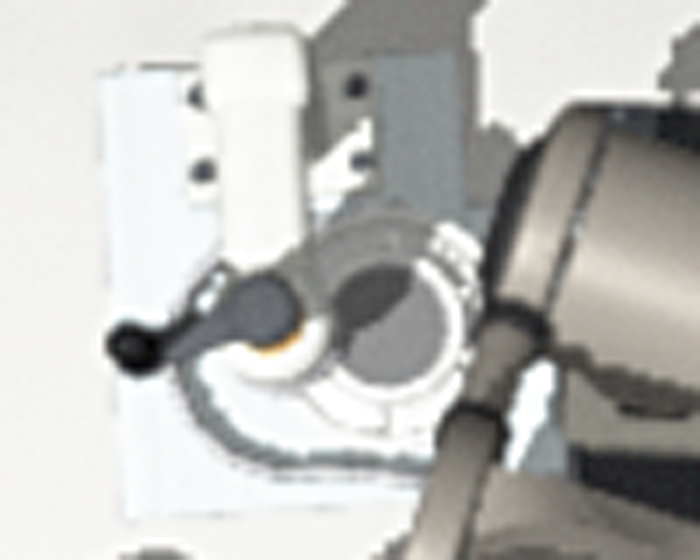

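The mould's follower is at (390,325) in the crop, in line with the stop. I'll continue more slowly.

jog_arm([
  {"xyz": [0.045,-0.0055,0],"spin": 0},
  {"xyz": [0.045,-0.0055,0],"spin": 0},
  {"xyz": [0.045,-0.0055,0],"spin": 0},
  {"xyz": [0.045,-0.0055,0],"spin": 0},
  {"xyz": [0.045,-0.0055,0],"spin": 0},
  {"xyz": [0.045,-0.0055,0],"spin": 0},
  {"xyz": [0.045,-0.0055,0],"spin": 0},
  {"xyz": [0.045,-0.0055,0],"spin": 0},
  {"xyz": [0.045,-0.0055,0],"spin": 0},
  {"xyz": [0.045,-0.0055,0],"spin": 0},
])

```text
time: 6.65
tool_pos: [561.0, -87.3, 44.3]
tcp_rot: [-3.142, 0.003, 1.497]
contact_force: [-2.8, -10.7, 4.6]
grip_width: 17.8
finger_force: 30.0
```

jog_arm([
  {"xyz": [0.01,-0.001,0],"spin": 0},
  {"xyz": [0.01,-0.001,0],"spin": 0},
  {"xyz": [0.01,-0.001,0],"spin": 0},
  {"xyz": [0.01,-0.001,0],"spin": 0},
  {"xyz": [0,0,0],"spin": 0},
  {"xyz": [0,0,0],"spin": 0},
  {"xyz": [0,0,0],"spin": 0},
  {"xyz": [0,0,0],"spin": 0},
  {"xyz": [0,0,0],"spin": 0},
  {"xyz": [0,0,0],"spin": 0},
])

```text
time: 7.9
tool_pos: [560.9, -83.6, 44.2]
tcp_rot: [-3.141, 0.002, 1.497]
contact_force: [-2.8, -8.6, 4.6]
grip_width: 18.0
finger_force: 30.0
```

jog_arm([
  {"xyz": [0.008,-0.002,0],"spin": 0},
  {"xyz": [0.008,-0.002,0],"spin": 0},
  {"xyz": [0.008,-0.002,0],"spin": 0},
  {"xyz": [0.008,-0.002,0],"spin": 0},
  {"xyz": [0,0,0],"spin": 0},
  {"xyz": [0,0,0],"spin": 0},
  {"xyz": [0,0,0],"spin": 0},
  {"xyz": [0,0,0],"spin": 0},
  {"xyz": [0,0,0],"spin": 0},
  {"xyz": [0,0,0],"spin": 0},
])

```text
time: 9.15
tool_pos: [560.7, -80.7, 44.2]
tcp_rot: [3.141, 0.002, 1.497]
contact_force: [-0.4, -6.3, 3.3]
grip_width: 17.7
finger_force: 30.0
```

jog_arm([
  {"xyz": [0.008,-0.001,0],"spin": 0},
  {"xyz": [0.008,-0.001,0],"spin": 0},
  {"xyz": [0,0,0],"spin": 0},
  {"xyz": [0,0,0],"spin": 0},
  {"xyz": [0,0,0],"spin": 0},
  {"xyz": [0,0,0],"spin": 0},
  {"xyz": [0,0,0],"spin": 0},
  {"xyz": [0,0,0],"spin": 0},
  {"xyz": [0,0,0],"spin": 0},
  {"xyz": [0,0,0],"spin": 0},
])

```text
time: 10.4
tool_pos: [560.7, -79.3, 44.2]
tcp_rot: [3.141, 0.001, 1.497]
contact_force: [-0.3, -5.9, 2.8]
grip_width: 17.4
finger_force: 30.0
```

jog_arm([
  {"xyz": [0.008,-0.001,0],"spin": 0},
  {"xyz": [0.008,-0.001,0],"spin": 0},
  {"xyz": [0,0,0],"spin": 0},
  {"xyz": [0,0,0],"spin": 0},
  {"xyz": [0,0,0],"spin": 0},
  {"xyz": [0,0,0],"spin": 0},
  {"xyz": [0,0,0],"spin": 0},
  {"xyz": [0,0,0],"spin": 0},
  {"xyz": [0,0,0],"spin": 0},
  {"xyz": [0,0,0],"spin": 0},
])

```text
time: 11.65
tool_pos: [560.7, -77.9, 44.2]
tcp_rot: [3.141, 0.001, 1.497]
contact_force: [-0.4, -6.9, 4.4]
grip_width: 17.8
finger_force: 30.0
```

jog_arm([
  {"xyz": [0.008,-0.001,0],"spin": 0},
  {"xyz": [0.006,-0.001,0],"spin": 0},
  {"xyz": [0,0,0],"spin": 0},
  {"xyz": [0,0,0],"spin": 0},
  {"xyz": [0,0,0],"spin": 0},
  {"xyz": [0,0,0],"spin": 0},
  {"xyz": [0,0,0],"spin": 0},
  {"xyz": [0,0,0],"spin": 0},
  {"xyz": [0,0,0],"spin": 0},
  {"xyz": [0,0,0],"spin": 0},
])

```text
time: 12.9
tool_pos: [560.7, -76.9, 44.2]
tcp_rot: [3.141, 0.002, 1.497]
contact_force: [0.3, -7.4, 3.4]
grip_width: 17.6
finger_force: 30.0
```

jog_arm([
  {"xyz": [0.008,-0.001,0],"spin": 0},
  {"xyz": [0.004,0,0],"spin": 0},
  {"xyz": [0,0,0],"spin": 0},
  {"xyz": [0,0,0],"spin": 0},
  {"xyz": [0,0,0],"spin": 0},
  {"xyz": [0,0,0],"spin": 0},
  {"xyz": [0,0,0],"spin": 0},
  {"xyz": [0,0,0],"spin": 0},
  {"xyz": [0,0,0],"spin": 0},
  {"xyz": [0,0,0],"spin": 0},
])

```text
time: 14.15
tool_pos: [560.6, -76.1, 44.3]
tcp_rot: [3.141, 0.002, 1.497]
contact_force: [0.3, -8.1, 3.5]
grip_width: 17.9
finger_force: 30.0
```

```bash
python3 - <<'E'
from h import *
np.set_printoptions(precision=2,suppress=True)
for n in ("top","scene"):
    im=bot.capture(n); cv2.imwrite(f"pics/n_{n}.png",im)
o=bot.get_obs(); print(o["time"],o["tool_pos"],o["contact_force"])
t=cv2.resize(cv2.imread("pics/n_top.png")[180:250,220:290],None,fx=6,fy=6,interpolation=cv2.INTER_CUBIC)
s=cv2.resize(cv2.imread("pics/n_scene.png")[190:295,230:330],None,fx=4,fy=4,interpolation=cv2.INTER_CUBIC)
o=np.zeros((420,800,3),np.uint8)+90; o[:,:400]=s; o[:400,400:]=t[:400,:400]; cv2.imwrite("pics/c4.png",o)
E
```

```text
14.25 [560.62 -76.1   44.24] [-0.21 -7.47  4.03]
```

View pics/c4.png

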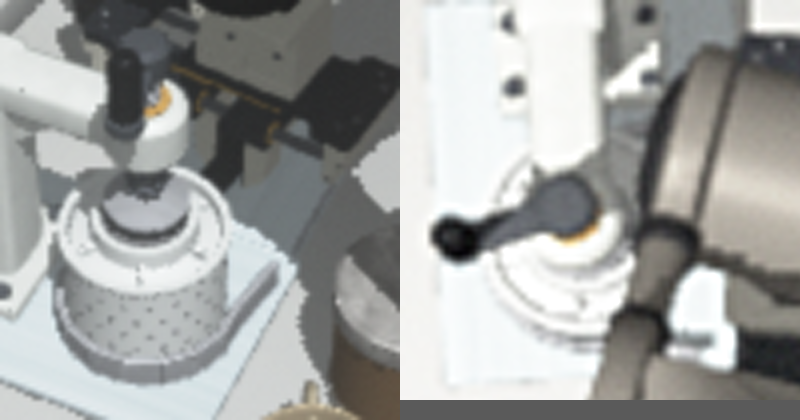

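The mould sits in the ring, its rim spanning x 58–232 in the crop. The foot, centred at (147,205), looks concentric with the raised disc. I'll push gently until the force rises.

jog_arm([
  {"xyz": [0.008,0,0],"spin": 0},
  {"xyz": [0.006,0,0],"spin": 0},
  {"xyz": [0,0,0],"spin": 0},
  {"xyz": [0,0,0],"spin": 0},
  {"xyz": [0,0,0],"spin": 0},
  {"xyz": [0,0,0],"spin": 0},
  {"xyz": [0,0,0],"spin": 0},
  {"xyz": [0,0,0],"spin": 0},
  {"xyz": [0,0,0],"spin": 0},
  {"xyz": [0,0,0],"spin": 0},
])

```text
time: 15.5
tool_pos: [560.6, -75.9, 44.4]
tcp_rot: [3.141, 0.003, 1.497]
contact_force: [-1.8, -11.5, 3.9]
grip_width: 18.1
finger_force: 30.0
```

```bash
python3 - <<'E'
from h import *
np.set_printoptions(precision=1,suppress=True)
S=lambda x,y:((x+.5)/4-.5+230,(y+.5)/4-.5+190)
# mould rim outer at top (z=94): left, right, near extreme
for p in [(58,232),(232,232),(145,293),(147,230)]: print(plane("scene",*S(*p),94))
print("foot",[plane("scene",*S(*p),111) for p in [(104,205),(190,205),(147,235)]])
print("disc",[plane("scene",*S(*p),104) for p in [(93,215),(200,215),(147,253)]])
E
```

```text
[610.3  65.6  94. ]
[519.1  16.8  94. ]
[541.9  82.3  94. ]
[564.4  39.3  94. ]
foot [array([588.8,  47.2, 111. ]), array([544. ,  23.2, 111. ]), array([555. ,  55.9, 111. ])]
disc [array([593.9,  51.8, 104. ]), array([538. ,  21.8, 104. ]), array([551.3,  62.7, 104. ])]
```

The force rose to 11.5 N and the mould stopped, so it's home. Releasing and lifting.

jog_arm([
  {"xyz": [-0.006,0,0],"spin": 0},
  {"xyz": [0,0,0],"spin": 0},
  {"xyz": [0,0,0],"spin": 0},
  {"xyz": [0,0,0],"spin": 0},
  {"xyz": [0,0,0],"spin": 0},
  {"xyz": [0,0,-0.15],"spin": 0},
  {"xyz": [0,0,-0.4],"spin": 0},
  {"xyz": [0,0,-0.6],"spin": 0},
  {"xyz": [0,0,-0.7],"spin": 0},
  {"xyz": [0,0,-0.7],"spin": 0.5},
], gripper=60)

```text
time: 16.75
tool_pos: [560.2, -73.9, 250.8]
tcp_rot: [3.141, 0.0, 1.446]
contact_force: [1.3, 0.2, 0.0]
grip_width: 55.0
finger_force: 0.0
```

jog_arm([
  {"xyz": [0,0,-0.6],"spin": 1},
  {"xyz": [0,0,-0.1],"spin": 1},
  {"xyz": [0,0,0],"spin": 1},
  {"xyz": [0,0,0],"spin": 1},
  {"xyz": [0,0,0],"spin": 1},
  {"xyz": [0,0,0],"spin": 1},
  {"xyz": [0,0,0],"spin": 1},
  {"xyz": [0,0,0],"spin": 1},
  {"xyz": [0,0,0],"spin": 1},
  {"xyz": [0,0,0],"spin": 1},
])

```text
time: 18.0
tool_pos: [560.3, -74.0, 304.9]
tcp_rot: [3.141, -0.001, 0.444]
contact_force: [-0.3, -0.4, 0.2]
grip_width: 54.9
finger_force: 0.0
```

```bash
python3 - <<'E'
from h import *
import pickle
np.set_printoptions(precision=2,suppress=True)
c=bot.get_calibration("wrist"); pickle.dump(c,open("w2.pkl","wb"))
cv2.imwrite("pics/p_wrist.png",bot.capture("wrist")); cv2.imwrite("pics/p_top.png",bot.capture("top"))
o=bot.get_obs(); print(o["time"],o["tool_pos"],o["tcp_rot"],c["eye"])
w=cv2.imread("pics/p_wrist.png")[:,:]; t=cv2.resize(cv2.imread("pics/p_top.png")[180:250,220:290],None,fx=6,fy=6,interpolation=cv2.INTER_CUBIC)[:,:240]
cv2.imwrite("pics/c5.png",np.hstack([w,t]))
E
```

```text
18.1 [560.4  -74.   304.87] [ 3.14 -0.    0.45] [620.65 -45.22 463.45]
```

View pics/c5.png

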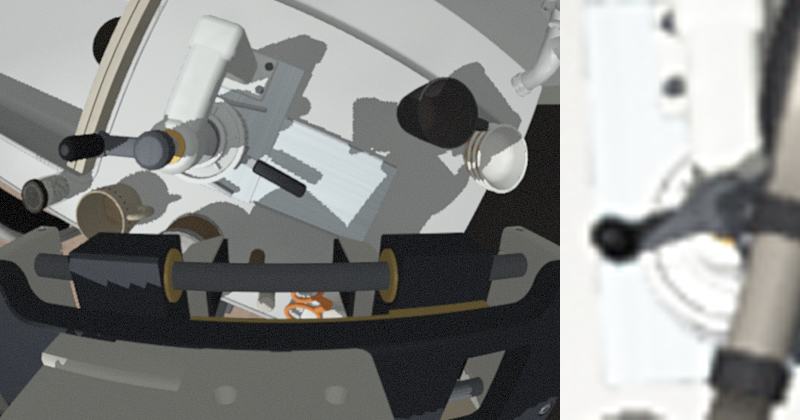

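The wrist view shows the grip's upper end at about (68,150), the hub's top at (152,149), the handle at (279,178) and the shelf corner at (395,163).

```bash
python3 - <<'E'
from h import *
import pickle
np.set_printoptions(precision=1,suppress=True)
c=pickle.load(open("w2.pkl","rb"))
T=lambda x,y:((x+.5)/5-.5+210,(y+.5)/5-.5+160)
S=lambda x,y:((x+.5)/4-.5+195,(y+.5)/4-.5+170)
g=[ray("top",*T(95,297)),ray("wrist",70,150,c),ray("scene",*S(267,140))]
h=[ray("top",*T(195,270)),ray("wrist",153,149,c),ray("scene",*S(290,122))]
print("grip",tri(*g),tri(*g[:2]));print("hub",tri(*h),tri(*h[:2]))
print([plane("wrist",u,v,279,c) for u,v in[(70,150)]],[plane("wrist",279,178,69,c)])
E
```

```text
grip (array([551.8,  80.4, 272.3]), [0.7023536442492633, 0.15437482020840784, 0.5947631669282406]) (array([552.1,  80.3, 273. ]), [0.3483474232907901, 0.34834742329063795])
hub (array([567.7,  31. , 238.3]), [1.2401812849929565, 1.644741066275355, 2.2379663330660606]) (array([569. ,  30.7, 241.6]), [0.6360377564760309, 0.6360377564761127])
[array([554. ,  76.1, 279. ])] [array([562.6, -71.2,  69. ])]
```

```bash
python3 -c "
from h import *
p=bot.get_obs()['tool_pos']; d=np.array([552,80.3,305])-p
rows(d*.5,-0.45,5); rows(d*.5,0,5,yaw=0.)"
```

```text
[0.074, -0.179, -0.0] 0.9
[0.057, -0.184, -0.0] 0.9
[0.041, -0.189, -0.0] 0.9
[0.023, -0.192, -0.0] 0.9
[0.006, -0.193, -0.0] 0.9
[-0.011, -0.193, -0.0] 0.0
[-0.011, -0.193, -0.0] 0.0
[-0.011, -0.193, -0.0] 0.0
[-0.011, -0.193, -0.0] 0.0
[-0.011, -0.193, -0.0] 0.0
```

jog_arm([
  {"xyz": [0.074,-0.18,0],"spin": 0.9},
  {"xyz": [0.057,-0.185,0],"spin": 0.9},
  {"xyz": [0.04,-0.19,0],"spin": 0.9},
  {"xyz": [0.023,-0.192,0],"spin": 0.9},
  {"xyz": [0.006,-0.193,0],"spin": 0.9},
  {"xyz": [-0.011,-0.193,0],"spin": 0},
  {"xyz": [-0.011,-0.193,0],"spin": 0},
  {"xyz": [-0.011,-0.193,0],"spin": 0},
  {"xyz": [-0.011,-0.193,0],"spin": 0},
  {"xyz": [-0.011,-0.193,0],"spin": 0},
], gripper=40)

```text
time: 19.35
tool_pos: [551.9, 81.6, 304.0]
tcp_rot: [3.142, -0.0, -0.003]
contact_force: [0.1, 0.4, 0.5]
grip_width: 36.8
finger_force: 0.0
```

```bash
python3 - <<'E'
from h import *
import pickle
np.set_printoptions(precision=1,suppress=True)
c=bot.get_calibration("wrist"); pickle.dump(c,open("w3.pkl","wb"))
cv2.imwrite("pics/q_wrist.png",bot.capture("wrist"))
o=bot.get_obs(); print(o["time"],o["tool_pos"],o["tcp_rot"],c["eye"])
E
```

```text
19.4 [551.7  83.3 304. ] [-3.1  0.  -0. ] [618.8  81.5 462.4]
```

View pics/q_wrist.png

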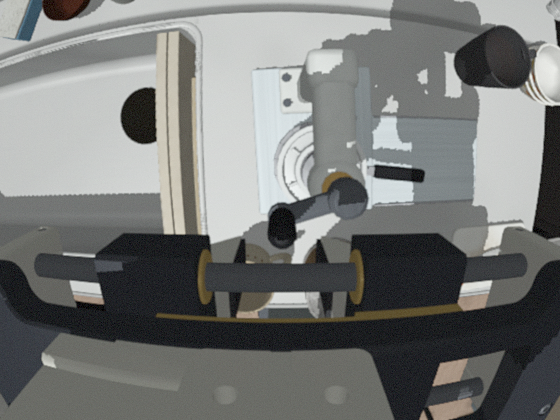

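The grip stands centred at about u=282, its top near (282,235), and the hub's top is at (348,197).

```bash
python3 - <<'E'
from h import *
import pickle
np.set_printoptions(precision=1,suppress=True)
c=pickle.load(open("w3.pkl","rb")); c2=pickle.load(open("w2.pkl","rb"))
for z in(272,279): print(plane("wrist",282,234,z,c))
print("hub",[plane("wrist",348,197,z,c) for z in (238,242)],tri(ray("wrist",348,197,c),ray("wrist",153,149,c2)))
print("grip",tri(ray("wrist",282,234,c),ray("wrist",70,150,c2)))
o=bot.get_obs();print(o["tool_pos"])
E
```

```text
[552.9  80.8 272. ]
[555.4  80.8 279. ]
hub [array([568.7,  33.3, 238. ]), array([569.6,  34.1, 242. ])] (array([568.3,  33. , 236.6]), [0.09797619115450873, 0.09797619115474818])
grip (array([552.1,  80.8, 271.6]), [0.6723193526290635, 0.6723193526289432])
[551.7  83.3 304. ]
```

jog_arm([
  {"xyz": [0.008,0.03,0],"spin": 0},
  {"xyz": [0,0,0.1],"spin": 0},
  {"xyz": [0,0,0.1],"spin": 0},
  {"xyz": [0,0,0.1],"spin": 0},
  {"xyz": [0,0,0.1],"spin": 0},
  {"xyz": [0,0,0.1],"spin": 0},
  {"xyz": [0,0,0.1],"spin": 0},
  {"xyz": [0,0,0.1],"spin": 0},
  {"xyz": [0,0,0.085],"spin": 0},
  {"xyz": [0,0,0],"spin": 0},
])

```text
time: 20.65
tool_pos: [552.3, 78.1, 240.6]
tcp_rot: [3.141, 0.001, -0.003]
contact_force: [0.6, -0.1, -0.3]
grip_width: 36.8
finger_force: 0.0
```

jog_arm([
  {"xyz": [0,0,0],"spin": 0},
  {"xyz": [0,0,0],"spin": 0},
  {"xyz": [0,0,0],"spin": 0},
  {"xyz": [0,0,0],"spin": 0},
  {"xyz": [0,0,0],"spin": 0},
  {"xyz": [0,0,0],"spin": 0},
  {"xyz": [0,0,0],"spin": 0},
  {"xyz": [0,0,0],"spin": 0},
  {"xyz": [0,0,0],"spin": 0},
  {"xyz": [0,0,0],"spin": 0},
], gripper=0)

```text
time: 21.9
tool_pos: [552.6, 78.7, 241.6]
tcp_rot: [-3.141, -0.001, -0.003]
contact_force: [-1.2, 5.0, 3.5]
grip_width: 18.2
finger_force: 30.0
```

```bash
cat > circ.py <<'E'
import numpy as np,sys
def circ(a,b,n,A=None,p0=None,yaw=-0.003):
    t=np.linspace(a,b,n+1); P=np.c_[50*np.sin(t),50*np.cos(t),-1.273*(t-a)]
    if p0 is not None: P[0,:2]=np.array(p0)-A
    for x,y,z in np.diff(P,axis=0):
        c,s=np.cos(yaw),np.sin(yaw); print([round(v/80,4) for v in(c*x+s*y,s*x-c*y,-z)])
E
python3 -c "
from circ import *
circ(-.334,1.166,10,np.array([569,31.5]),(552.4,78.1))"
```

```text
[np.float64(0.0931), np.float64(-0.0322), np.float64(0.0024)]
[np.float64(0.0931), np.float64(-0.0105), np.float64(0.0024)]
[np.float64(0.0936), np.float64(0.0036), np.float64(0.0024)]
[np.float64(0.092), np.float64(0.0175), np.float64(0.0024)]
[np.float64(0.0884), np.float64(0.0311), np.float64(0.0024)]
[np.float64(0.0827), np.float64(0.0439), np.float64(0.0024)]
[np.float64(0.0752), np.float64(0.0558), np.float64(0.0024)]
[np.float64(0.0661), np.float64(0.0664), np.float64(0.0024)]
[np.float64(0.0554), np.float64(0.0755), np.float64(0.0024)]
[np.float64(0.0435), np.float64(0.083), np.float64(0.0024)]
```

jog_arm([
  {"xyz": [0.093,-0.032,0.0024],"spin": 0},
  {"xyz": [0.093,-0.0105,0.0024],"spin": 0},
  {"xyz": [0.0935,0.0035,0.0024],"spin": 0},
  {"xyz": [0.092,0.0175,0.0024],"spin": 0},
  {"xyz": [0.0885,0.031,0.0024],"spin": 0},
  {"xyz": [0.0825,0.044,0.0024],"spin": 0},
  {"xyz": [0.075,0.056,0.0024],"spin": 0},
  {"xyz": [0.066,0.0665,0.0024],"spin": 0},
  {"xyz": [0.0555,0.0755,0.0024],"spin": 0},
  {"xyz": [0.0435,0.083,0.0024],"spin": 0},
])

```text
time: 23.15
tool_pos: [617.7, 51.5, 239.8]
tcp_rot: [-3.141, -0.006, -0.003]
contact_force: [7.8, 4.0, -0.3]
grip_width: 18.2
finger_force: 30.0
```

jog_arm([
  {"xyz": [0,0,0],"spin": 0},
  {"xyz": [0,0,0],"spin": 0},
  {"xyz": [0,0,0],"spin": 0},
  {"xyz": [0,0,0],"spin": 0},
  {"xyz": [0,0,0],"spin": 0},
  {"xyz": [0,0,0],"spin": 0},
  {"xyz": [0,0,0],"spin": 0},
  {"xyz": [0,0,0],"spin": 0},
  {"xyz": [0,0,0],"spin": 0},
  {"xyz": [0,0,0],"spin": 0},
])

```text
time: 24.4
tool_pos: [617.8, 51.0, 239.8]
tcp_rot: [3.141, -0.007, -0.003]
contact_force: [10.1, 4.8, -0.7]
grip_width: 17.7
finger_force: 30.0
```

```bash
python3 -c "
from circ import *
A=np.array([571.4,32.3])
circ(1.19,2.39,8,A,(614.95,51.2))"
```

```text
[np.float64(0.0643), np.float64(0.0931), np.float64(0.0024)]
[np.float64(0.0148), np.float64(0.0925), np.float64(0.0024)]
[np.float64(0.0008), np.float64(0.0937), np.float64(0.0024)]
[np.float64(-0.0132), np.float64(0.0927), np.float64(0.0024)]
[np.float64(-0.0269), np.float64(0.0897), np.float64(0.0024)]
[np.float64(-0.04), np.float64(0.0847), np.float64(0.0024)]
[np.float64(-0.0522), np.float64(0.0778), np.float64(0.0024)]
[np.float64(-0.0632), np.float64(0.0691), np.float64(0.0024)]
```

jog_arm([
  {"xyz": [0.0645,0.093,0.0024],"spin": 0},
  {"xyz": [0.015,0.0925,0.0024],"spin": 0},
  {"xyz": [0.001,0.0935,0.0024],"spin": 0},
  {"xyz": [-0.013,0.0925,0.0024],"spin": 0},
  {"xyz": [-0.027,0.09,0.0024],"spin": 0},
  {"xyz": [-0.04,0.0845,0.0024],"spin": 0},
  {"xyz": [-0.052,0.078,0.0024],"spin": 0},
  {"xyz": [-0.0635,0.069,0.0024],"spin": 0},
  {"xyz": [0,0,0],"spin": 0},
  {"xyz": [0,0,0],"spin": 0},
])

```text
time: 25.65
tool_pos: [605.3, -4.4, 237.9]
tcp_rot: [3.141, 0.0, -0.003]
contact_force: [-0.1, -1.3, 5.4]
grip_width: 18.3
finger_force: 30.0
```

```bash
python3 -c "
from circ import *
circ(2.39,3.19,8); print(); circ(3.19,3.99,8)"
```

```text
[np.float64(-0.0476), np.float64(0.0405), np.float64(0.0016)]
[np.float64(-0.0514), np.float64(0.0355), np.float64(0.0016)]
[np.float64(-0.0547), np.float64(0.0302), np.float64(0.0016)]
[np.float64(-0.0574), np.float64(0.0246), np.float64(0.0016)]
[np.float64(-0.0596), np.float64(0.0187), np.float64(0.0016)]
[np.float64(-0.0612), np.float64(0.0127), np.float64(0.0016)]
[np.float64(-0.0621), np.float64(0.0065), np.float64(0.0016)]
[np.float64(-0.0625), np.float64(0.0003), np.float64(0.0016)]

[np.float64(-0.0622), np.float64(-0.006), np.float64(0.0016)]
[np.float64(-0.0613), np.float64(-0.0121), np.float64(0.0016)]
[np.float64(-0.0598), np.float64(-0.0182), np.float64(0.0016)]
[np.float64(-0.0577), np.float64(-0.0241), np.float64(0.0016)]
[np.float64(-0.055), np.float64(-0.0297), np.float64(0.0016)]
[np.float64(-0.0517), np.float64(-0.035), np.float64(0.0016)]
[np.float64(-0.048), np.float64(-0.04), np.float64(0.0016)]
[np.float64(-0.0437), np.float64(-0.0446), np.float64(0.0016)]
```

jog_arm([
  {"xyz": [-0.0475,0.0405,0.0016],"spin": 0},
  {"xyz": [-0.0515,0.0355,0.0016],"spin": 0},
  {"xyz": [-0.0545,0.03,0.0016],"spin": 0},
  {"xyz": [-0.0575,0.0245,0.0016],"spin": 0},
  {"xyz": [-0.0595,0.019,0.0016],"spin": 0},
  {"xyz": [-0.061,0.0125,0.0016],"spin": 0},
  {"xyz": [-0.062,0.0065,0.0016],"spin": 0},
  {"xyz": [-0.0625,0.0005,0.0016],"spin": 0},
  {"xyz": [0,0,0],"spin": 0},
  {"xyz": [0,0,0],"spin": 0},
])

```text
time: 26.9
tool_pos: [569.1, -17.2, 236.8]
tcp_rot: [-3.141, 0.0, -0.003]
contact_force: [-1.1, 2.3, 6.0]
grip_width: 18.1
finger_force: 30.0
```

jog_arm([
  {"xyz": [-0.062,-0.006,0.0016],"spin": 0},
  {"xyz": [-0.0615,-0.012,0.0016],"spin": 0},
  {"xyz": [-0.06,-0.018,0.0016],"spin": 0},
  {"xyz": [-0.0575,-0.024,0.0016],"spin": 0},
  {"xyz": [-0.055,-0.03,0.0016],"spin": 0},
  {"xyz": [-0.0515,-0.035,0.0016],"spin": 0},
  {"xyz": [-0.048,-0.04,0.0016],"spin": 0},
  {"xyz": [-0.0435,-0.0445,0.0016],"spin": 0},
  {"xyz": [0,0,0],"spin": 0},
  {"xyz": [0,0,0],"spin": 0},
])

```text
time: 28.15
tool_pos: [534.4, -0.5, 235.9]
tcp_rot: [-3.141, -0.001, -0.003]
contact_force: [2.7, 2.2, 5.0]
grip_width: 18.0
finger_force: 30.0
```

```bash
python3 -c "
from circ import *
circ(3.99,4.79,8); print(); circ(4.79,5.59,8)"
```

```text
[np.float64(-0.0391), np.float64(-0.0488), np.float64(0.0016)]
[np.float64(-0.034), np.float64(-0.0524), np.float64(0.0016)]
[np.float64(-0.0286), np.float64(-0.0555), np.float64(0.0016)]
[np.float64(-0.0229), np.float64(-0.0581), np.float64(0.0016)]
[np.float64(-0.017), np.float64(-0.0601), np.float64(0.0016)]
[np.float64(-0.0109), np.float64(-0.0615), np.float64(0.0016)]
[np.float64(-0.0047), np.float64(-0.0623), np.float64(0.0016)]
[np.float64(0.0015), np.float64(-0.0625), np.float64(0.0016)]

[np.float64(0.0078), np.float64(-0.062), np.float64(0.0016)]
[np.float64(0.0139), np.float64(-0.0609), np.float64(0.0016)]
[np.float64(0.0199), np.float64(-0.0592), np.float64(0.0016)]
[np.float64(0.0257), np.float64(-0.0569), np.float64(0.0016)]
[np.float64(0.0313), np.float64(-0.0541), np.float64(0.0016)]
[np.float64(0.0365), np.float64(-0.0507), np.float64(0.0016)]
[np.float64(0.0414), np.float64(-0.0468), np.float64(0.0016)]
[np.float64(0.0459), np.float64(-0.0424), np.float64(0.0016)]
```

jog_arm([
  {"xyz": [-0.039,-0.049,0.0016],"spin": 0},
  {"xyz": [-0.034,-0.0525,0.0016],"spin": 0},
  {"xyz": [-0.0285,-0.0555,0.0016],"spin": 0},
  {"xyz": [-0.023,-0.058,0.0016],"spin": 0},
  {"xyz": [-0.017,-0.06,0.0016],"spin": 0},
  {"xyz": [-0.011,-0.0615,0.0016],"spin": 0},
  {"xyz": [-0.0045,-0.0625,0.0016],"spin": 0},
  {"xyz": [0.0015,-0.0625,0.0016],"spin": 0},
  {"xyz": [0,0,0],"spin": 0},
  {"xyz": [0,0,0],"spin": 0},
])

```text
time: 29.4
tool_pos: [521.9, 36.0, 234.8]
tcp_rot: [3.141, -0.0, -0.003]
contact_force: [1.5, 1.9, 6.2]
grip_width: 18.5
finger_force: 30.0
```

jog_arm([
  {"xyz": [0.008,-0.062,0.0016],"spin": 0},
  {"xyz": [0.014,-0.061,0.0016],"spin": 0},
  {"xyz": [0.02,-0.059,0.0016],"spin": 0},
  {"xyz": [0.0255,-0.057,0.0016],"spin": 0},
  {"xyz": [0.0315,-0.054,0.0016],"spin": 0},
  {"xyz": [0.0365,-0.0505,0.0016],"spin": 0},
  {"xyz": [0.0415,-0.047,0.0016],"spin": 0},
  {"xyz": [0.046,-0.0425,0.0016],"spin": 0},
  {"xyz": [0,0,0],"spin": 0},
  {"xyz": [0,0,0],"spin": 0},
])

```text
time: 30.65
tool_pos: [539.2, 70.6, 233.9]
tcp_rot: [3.141, 0.001, -0.003]
contact_force: [-2.9, -0.1, 9.3]
grip_width: 18.2
finger_force: 30.0
```

```bash
python3 -c "
from circ import *
circ(5.59,6.39,8); print(); circ(6.39,7.19,8)"
```

```text
[np.float64(0.0499), np.float64(-0.0376), np.float64(0.0016)]
[np.float64(0.0534), np.float64(-0.0325), np.float64(0.0016)]
[np.float64(0.0564), np.float64(-0.027), np.float64(0.0016)]
[np.float64(0.0588), np.float64(-0.0212), np.float64(0.0016)]
[np.float64(0.0606), np.float64(-0.0152), np.float64(0.0016)]
[np.float64(0.0618), np.float64(-0.0091), np.float64(0.0016)]
[np.float64(0.0624), np.float64(-0.0029), np.float64(0.0016)]
[np.float64(0.0624), np.float64(0.0034), np.float64(0.0016)]

[np.float64(0.0617), np.float64(0.0096), np.float64(0.0016)]
[np.float64(0.0605), np.float64(0.0157), np.float64(0.0016)]
[np.float64(0.0586), np.float64(0.0216), np.float64(0.0016)]
[np.float64(0.0562), np.float64(0.0274), np.float64(0.0016)]
[np.float64(0.0531), np.float64(0.0329), np.float64(0.0016)]
[np.float64(0.0496), np.float64(0.038), np.float64(0.0016)]
[np.float64(0.0455), np.float64(0.0428), np.float64(0.0016)]
[np.float64(0.0411), np.float64(0.0471), np.float64(0.0016)]
```

jog_arm([
  {"xyz": [0.05,-0.0375,0],"spin": 0},
  {"xyz": [0.0535,-0.0325,0],"spin": 0},
  {"xyz": [0.0565,-0.027,0],"spin": 0},
  {"xyz": [0.059,-0.021,0],"spin": 0},
  {"xyz": [0,0,0],"spin": 0},
  {"xyz": [0,0,0],"spin": 0},
  {"xyz": [0,0,0],"spin": 0},
  {"xyz": [0,0,0],"spin": 0},
  {"xyz": [0,0,0],"spin": 0},
  {"xyz": [0,0,0],"spin": 0},
])

```text
time: 31.9
tool_pos: [556.2, 80.3, 233.6]
tcp_rot: [-3.142, 0.003, -0.003]
contact_force: [-4.8, 2.2, 7.1]
grip_width: 18.2
finger_force: 30.0
```

jog_arm([
  {"xyz": [0.0605,-0.015,0.0005],"spin": 0},
  {"xyz": [0.062,-0.009,0.0005],"spin": 0},
  {"xyz": [0,0,0],"spin": 0},
  {"xyz": [0,0,0],"spin": 0},
  {"xyz": [0,0,0],"spin": 0},
  {"xyz": [0,0,0],"spin": 0},
  {"xyz": [0,0,0],"spin": 0},
  {"xyz": [0,0,0],"spin": 0},
  {"xyz": [0,0,0],"spin": 0},
  {"xyz": [0,0,0],"spin": 0},
])

```text
time: 33.15
tool_pos: [566.0, 82.5, 233.4]
tcp_rot: [-3.141, 0.003, -0.003]
contact_force: [-3.2, 3.1, 6.8]
grip_width: 18.4
finger_force: 30.0
```

jog_arm([
  {"xyz": [0.0188,-0.0015,0.0005],"spin": 0},
  {"xyz": [0.0188,-0.001,0.0005],"spin": 0},
  {"xyz": [0.0188,-0.0005,0.0005],"spin": 0},
  {"xyz": [0.0188,0,0.0005],"spin": 0},
  {"xyz": [0.0188,0.001,0.0005],"spin": 0},
  {"xyz": [0.0187,0.0015,0.0005],"spin": 0},
  {"xyz": [0.0187,0.002,0.0005],"spin": 0},
  {"xyz": [0.0186,0.0025,0.0005],"spin": 0},
  {"xyz": [0.0185,0.003,0.0005],"spin": 0},
  {"xyz": [0.0184,0.0035,0.0005],"spin": 0},
])

```text
time: 34.4
tool_pos: [579.9, 82.2, 233.0]
tcp_rot: [-3.14, 0.005, -0.003]
contact_force: [-8.0, 4.6, 9.3]
grip_width: 18.3
finger_force: 30.0
```

```bash
python3 - <<'E'
from h import *
im=bot.capture("scene"); cv2.imwrite("pics/r_scene.png",im)
a=cv2.imread("pics/n_scene.png")[225:265,245:300]; b=im[225:265,245:300]
z=lambda i:cv2.resize(i,None,fx=7,fy=10,interpolation=cv2.INTER_CUBIC)
cv2.imwrite("pics/c6.png",np.hstack([z(a),z(b)])); o=bot.get_obs(); print(o["time"],o["tool_pos"],o["contact_force"])
E
```

```text
34.45 [580.16044217  82.14782779 232.97177644] [-6.7436364   4.48723275  8.60234845]
```

View pics/c6.png

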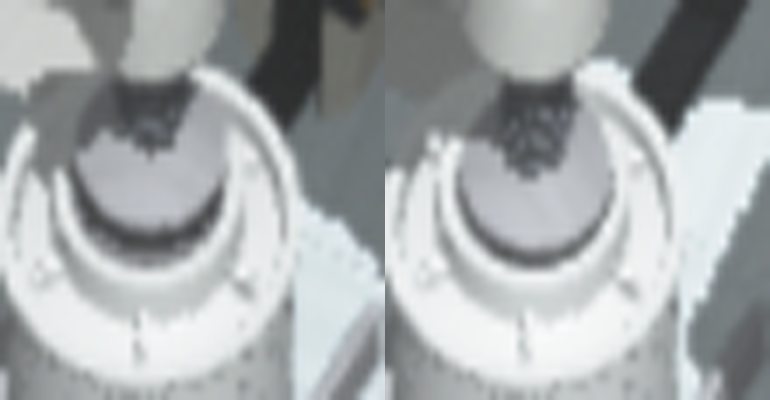

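The foot's light lip moved from about y=225 to y=250 in the 10x crop, roughly 2.5 px, and now sits on the follower. I'll refine the drop at sub-pixel level to date the contact.

```bash
python3 - <<'E'
from h import *
np.set_printoptions(precision=0,suppress=True,linewidth=200)
c=bot.get_calibration("scene"); f=210/np.tan(np.radians(c["vfov"]/2))
def proj(p):
    q=R.from_euler("xyz",c["rotation"]).inv().apply(np.array(p)-c["eye"]); return f*q[0]/q[2]+c["cx"],f*q[1]/q[2]+c["cy"]
A=np.array([570,32,0.]); d=(c["eye"]-A)[:2]; d/=np.linalg.norm(d)
for z in (111.4,105,103,101): print(z,proj([*(A[:2]+26*d),z]))
for n in ("n","r"):
    g=cv2.imread(f"pics/{n}_scene.png",0).astype(float)
    for u in range(260,274,2): print(n,u,g[240:258,u:u+2].mean(1))
E
```

```text
111.4 (np.float64(265.8545069144956), np.float64(247.56025547621036))
105 (np.float64(265.88760567546626), np.float64(249.3927971777629))
103 (np.float64(265.89789663130944), np.float64(249.96256490254606))
101 (np.float64(265.90816278781784), np.float64(250.53095959058345))
n 260 [177. 176. 178. 184. 186. 183. 150.  86.  84. 122. 154. 218. 224. 194. 186. 190. 206. 238.]
n 262 [180. 179. 182. 186. 188. 188. 181. 130.  78.  84. 126. 178. 227. 208. 196. 194. 198. 228.]
n 264 [172. 182. 186. 189. 190. 190. 188. 153.  88.  80. 122. 153. 226. 219. 202. 198. 214. 211.]
n 266 [148. 180. 186. 190. 192. 194. 190. 161.  96.  79. 121. 153. 226. 221. 202. 200. 210. 234.]
n 268 [178. 186. 187. 189. 192. 193. 189. 143.  83.  81. 124. 172. 228. 218. 202. 200. 206. 232.]
n 270 [185. 189. 187. 185. 188. 190. 177. 125.  80. 116. 140. 214. 225. 204. 200. 200. 220. 243.]
n 272 [180. 184. 188. 186. 184. 171. 123.  80.  86. 154. 204. 224. 210. 198. 195. 201. 228. 241.]
r 260 [168. 176. 182. 187. 191. 192. 193. 188. 156. 105. 122. 222. 230. 202. 196. 198. 216. 243.]
r 262 [103. 116. 174. 188. 193. 196. 198. 197. 192. 142.  95. 162. 232. 220. 204. 203. 208. 234.]
r 264 [ 86. 100. 122. 184. 192. 195. 199. 200. 199. 180. 108. 124. 230. 227. 210. 210. 220. 215.]
r 266 [ 89. 120. 151. 192. 198. 196. 196. 198. 200. 180. 114. 120. 230. 228. 212. 210. 220. 240.]
r 268 [102. 118. 183. 198. 200. 200. 200. 199. 198. 170. 113. 146. 232. 226. 212. 208. 214. 237.]
r 270 [154. 180. 192. 194. 194. 197. 200. 200. 191. 138. 116. 218. 232. 214. 208. 210. 228. 246.]
r 272 [180. 184. 186. 191. 193. 194. 194. 184. 146. 128. 194. 229. 219. 207. 204. 210. 234. 246.]
```

```bash
python3 -c "
from circ import *
circ(6.49,7.63,10); print(); circ(7.63,8.77,10)" | sed 's/np.float64//g'
```

```text
[(0.0688), (0.0184), (0.0018)]
[(0.0663), (0.0261), (0.0018)]
[(0.0629), (0.0334), (0.0018)]
[(0.0587), (0.0404), (0.0018)]
[(0.0537), (0.0468), (0.0018)]
[(0.048), (0.0526), (0.0018)]
[(0.0417), (0.0577), (0.0018)]
[(0.0349), (0.0621), (0.0018)]
[(0.0276), (0.0656), (0.0018)]
[(0.02), (0.0684), (0.0018)]

[(0.012), (0.0702), (0.0018)]
[(0.004), (0.0711), (0.0018)]
[(-0.0041), (0.0711), (0.0018)]
[(-0.0122), (0.0702), (0.0018)]
[(-0.0201), (0.0683), (0.0018)]
[(-0.0277), (0.0656), (0.0018)]
[(-0.035), (0.062), (0.0018)]
[(-0.0418), (0.0576), (0.0018)]
[(-0.0481), (0.0525), (0.0018)]
[(-0.0538), (0.0467), (0.0018)]
```

jog_arm([
  {"xyz": [0.069,0.0185,0.0013],"spin": 0},
  {"xyz": [0.0665,0.026,0.0013],"spin": 0},
  {"xyz": [0.063,0.0335,0.0013],"spin": 0},
  {"xyz": [0.0585,0.0405,0.0013],"spin": 0},
  {"xyz": [0.0535,0.047,0.0013],"spin": 0},
  {"xyz": [0.048,0.0525,0.0013],"spin": 0},
  {"xyz": [0.0415,0.0575,0.0013],"spin": 0},
  {"xyz": [0.035,0.062,0.0013],"spin": 0},
  {"xyz": [0.0275,0.0655,0.0013],"spin": 0},
  {"xyz": [0.02,0.0685,0.0013],"spin": 0},
])

```text
time: 35.7
tool_pos: [620.1, 46.0, 231.7]
tcp_rot: [-3.137, 0.001, -0.002]
contact_force: [0.1, 11.6, 3.9]
grip_width: 18.4
finger_force: 30.0
```

jog_arm([
  {"xyz": [0,0,0],"spin": 0},
  {"xyz": [0,0,0],"spin": 0},
  {"xyz": [0.0026,0.0122,0.0003],"spin": 0},
  {"xyz": [0.0024,0.0123,0.0003],"spin": 0},
  {"xyz": [0.0021,0.0123,0.0003],"spin": 0},
  {"xyz": [0.0019,0.0124,0.0003],"spin": 0},
  {"xyz": [0.0016,0.0124,0.0003],"spin": 0},
  {"xyz": [0.0014,0.0124,0.0003],"spin": 0},
  {"xyz": [0.0011,0.0125,0.0003],"spin": 0},
  {"xyz": [0.0009,0.0125,0.0003],"spin": 0},
])

```text
time: 36.95
tool_pos: [621.6, 38.0, 231.6]
tcp_rot: [-3.138, 0.0, -0.002]
contact_force: [1.7, 10.3, 4.2]
grip_width: 18.4
finger_force: 30.0
```

```bash
python3 - <<'E'
from h import *
F=[]
for i in range(6):
    bot.capture("scene"); o=bot.get_obs(); F.append(o["contact_force"])
im=bot.capture("scene"); cv2.imwrite("pics/s_scene.png",im); print(np.mean(F,0),o["tool_pos"])
g=cv2.imread(f"pics/s_scene.png",0).astype(float)
for u in range(260,274,2): print(u,g[245:254,u:u+2].mean(1))
E
```

```text
[1.83007873 9.21718562 3.57949789] [621.63122149  37.65985102 231.56824335]
260 [195.  195.  192.  160.5 109.5 127.5 225.  233.  207.5]
262 [197.5 198.  198.  193.  152.  101.5 166.5 234.5 224. ]
264 [198.5 199.  199.  196.  173.  114.5 127.5 233.5 229.5]
266 [197.5 197.5 199.5 201.  185.5 120.  124.5 233.  230.5]
268 [200.  203.  205.5 204.  178.  115.5 158.  234.  229. ]
270 [202.5 203.  203.5 194.5 144.5 116.5 208.5 232.5 218. ]
272 [200.5 201.  197.5 156.  131.  198.  236.  223.5 211.5]
```

```bash
python3 -c "
from circ import *
circ(7.79,8.55,8)" | sed 's/np.float64//g'
```

```text
[(0.0012), (0.0593), (0.0015)]
[(-0.0045), (0.0592), (0.0015)]
[(-0.0101), (0.0585), (0.0015)]
[(-0.0156), (0.0573), (0.0015)]
[(-0.0209), (0.0555), (0.0015)]
[(-0.0261), (0.0533), (0.0015)]
[(-0.031), (0.0506), (0.0015)]
[(-0.0357), (0.0474), (0.0015)]
```

jog_arm([
  {"xyz": [0.001,0.0595,0.0013],"spin": 0},
  {"xyz": [-0.0045,0.059,0.0013],"spin": 0},
  {"xyz": [-0.01,0.0585,0.0013],"spin": 0},
  {"xyz": [-0.0155,0.0575,0.0013],"spin": 0},
  {"xyz": [-0.021,0.0555,0.0013],"spin": 0},
  {"xyz": [-0.026,0.0535,0.0013],"spin": 0},
  {"xyz": [-0.031,0.0505,0.0013],"spin": 0},
  {"xyz": [-0.0355,0.0475,0.0013],"spin": 0},
  {"xyz": [0,0,0],"spin": 0},
  {"xyz": [0,0,0],"spin": 0},
])

```text
time: 38.55
tool_pos: [610.6, 1.1, 230.6]
tcp_rot: [-3.14, -0.001, -0.003]
contact_force: [3.6, 5.4, 2.5]
grip_width: 18.1
finger_force: 30.0
```

jog_arm([
  {"xyz": [0.011,-0.014,0],"spin": 0},
  {"xyz": [0,0,0],"spin": 0},
  {"xyz": [0,0,0],"spin": 0},
  {"xyz": [0,0,0],"spin": 0},
  {"xyz": [0,0,0],"spin": 0},
  {"xyz": [0,0,0],"spin": 0},
  {"xyz": [0,0,0],"spin": 0},
  {"xyz": [0,0,0],"spin": 0},
  {"xyz": [0,0,0],"spin": 0},
  {"xyz": [0,0,0],"spin": 0},
])

```text
time: 39.8
tool_pos: [610.8, 1.3, 230.8]
tcp_rot: [-3.141, 0.001, -0.003]
contact_force: [1.8, 4.3, -3.4]
grip_width: 18.0
finger_force: 30.0
```

jog_arm([
  {"xyz": [0,0,0],"spin": 0},
  {"xyz": [0,0,0],"spin": 0},
  {"xyz": [0,0,0],"spin": 0},
  {"xyz": [0,0,0],"spin": 0},
  {"xyz": [0,0,0],"spin": 0},
  {"xyz": [0,0,0],"spin": 0},
  {"xyz": [0,0,-0.1],"spin": 0},
  {"xyz": [0,0,-0.3],"spin": 0},
  {"xyz": [0,0,-0.4],"spin": 0},
  {"xyz": [0,0,-0.4],"spin": 0},
], gripper=40)

```text
time: 41.05
tool_pos: [611.0, 1.3, 328.7]
tcp_rot: [3.141, -0.001, -0.003]
contact_force: [-0.2, -0.5, -0.5]
grip_width: 37.0
finger_force: 0.0
```

```bash
python3 - <<'E'
from h import *
import pickle
np.set_printoptions(precision=1,suppress=True)
c=bot.get_calibration("wrist"); w=bot.capture("wrist"); s=bot.capture("scene"); cv2.imwrite("pics/z_w.png",w); cv2.imwrite("pics/z_s.png",s)
pickle.dump(c,open("w9.pkl","wb"))
o=bot.get_obs(); print(o["time"],o["tool_pos"],o["contact_force"])
cv2.imwrite("pics/c9.png",np.hstack([w[:,80:480],cv2.resize(s[190:295,230:330],(400,420),interpolation=cv2.INTER_CUBIC)]))
E
```

```text
41.15 [612.3   1.1 331.8] [-0.3 -0.7  0.3]
```

View pics/c9.png

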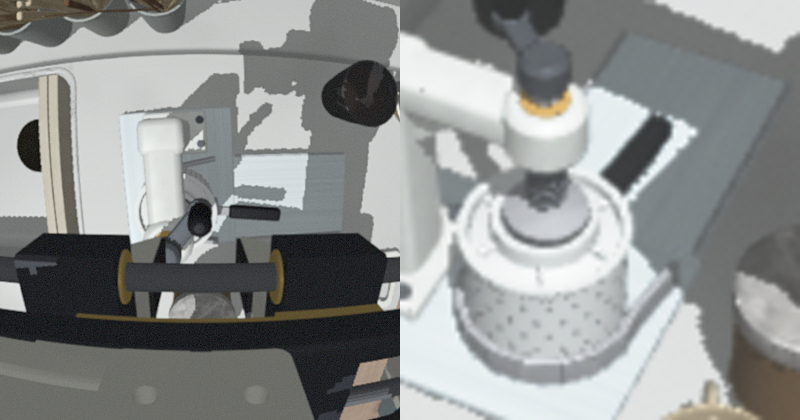

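The mould stands upright against the stop, with the foot centred on the follower at about (545,210). The gripper is clear above the crank, so I'm handing in.

```bash
python3 -c "
from plant import bot
print(bot.close_job())"
```

```text
the job is handed in; nothing more can be done
None
```

I handed the job in at about 41 s: the mould is home against the curved stop, and by my estimate the crank is about 0.49 of a turn past first contact (measured bounds 0.41 to 0.59); no verdict came back on the hand-in.

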